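Photograph the bronze fragments: open the green pedal box and let it down softly

TASK

On the conservation bench, press the pedal of the green-lidded fragment box all the way down so that its lid stands fully open, and keep it open for two seconds so the overhead camera can photograph the bronze pieces inside. Then ease the pedal back up over about two seconds, so that the lid comes down softly until it is fully shut, and let go of the pedal. Work the lid by its pedal only, without touching it, and keep the grey-lidded box shut.

Things in the scene. Friction and masses are not known exactly. Their poses are not given: they have to be found in the camera images.
- green_tread (a point): Top centre of the green pedal tread (60 mm along lever x 56 across x 10), 100 mm out from the box front. Top is 58 mm above the bench at rest, 20 mm fully down (hard stop); moves almost straight down (within 3 mm). Pushes back 4 to 8 N all the way; let go, it springs up and the lid slams. Push with shut fingers from above. x along the lever to the box, y across, z up at rest.
- green_lid (a joint): Opening of the green lid, rad: 0 shut (pedal up), 1.25 fully open (pedal fully down), about 0.033 per mm of tread travel. Hinged on the box's far edge: the near edge swings up and away from the robot; open, its top is about 250 mm above the bench.
- green_lid_mid (a point): Centre of the top of the green lid plate, 156 x 136 x 8 mm, on a white box (150 long x 130 wide x 100 mm high) fixed to the bench, whose pedal side faces the robot within about 20 degrees. Top face 110 mm above the bench when shut. Its x points to the hinge on the far edge, away from the pedal; z is the plate's upward normal. The tread lies about 175 mm from it along -x.
- grey_lid (a joint): Opening of the dark grey lid, rad, of a second box of the same make with a dark grey tread, standing 280 to 490 mm to the left or right of the green one: 0 shut, 1.25 open. Not wanted: leave it shut.

How it is judged (in metres and radians):
On the way, in this order (a step that is already met when the one before it is completed fails the run):
1. the green lid is fully open (past 1.0 rad) for a second (value of joint green_lid above 1 rad), for 1 s.
2. the green lid is shut again (value of joint green_lid below 0.06 rad), for 0.2 s.
At the end, for the whole second after the job is handed in: Both lids are shut (each below 0.06 rad), the green one after having been open past 1.0 rad for at least a second (value of joint each of green_lid, grey_lid below 0.06 rad); the robot touches nothing.
It fails at once if the green lid drops faster than 3 rad/s (slammed) (velocity of joint green_lid below -3 rad/s).
It fails at once if the green lid is touched by the robot (more than 1 N) (contact force between any of the fingers, the arm and green_lid above 1 N).
It fails at once if the grey lid is raised (above 0.2 rad) (value of joint grey_lid above 0.2 rad).
It also fails if it takes over 38 s, if anything falls off the work surface, if the arm or the gripper's body presses on something with over 40 N, if the wrist force passes 120 N, or if a joint passes its speed limit or range.

ROBOT

A 7-joint arm with a two-finger parallel gripper is mounted at the origin on the work surface. World frame = base frame: x ahead of the robot, y to its left, z up, the work surface at z = 0. Lengths are in m, angles in degrees, forces in N, time in s.
With the tool pointing down it reaches from about 0.425 to 1.025 m from the base axis. Payload 9.4 kg.
Tool frame: the origin (TCP) lies midway between the tips of the shut fingers; the grasp point (between the pads) lies 19 mm behind it (bot.grasp_offset is the distance from the TCP to the grasp point, in m); z points along the fingers, y is the line along which they close (so a half turn about z gives the same grasp; the last joint's range is limited). The gripper opens to 93 mm and grips with 3 to 60 N. Pads are 15 mm wide; open, the fingers measure 128 mm over their backs; the gripper's body (75 mm by 188 mm) begins 65 mm behind the grasp point.
Start: joints at [-81.457, 34.337, -0.143, 91.639, 0.103, 54.024, -4.572], TCP at [0.162, 0.707, 0.184] pointing down, gripper open.
Joint ranges: [-147.43, 147.43], [-19.82, 112.94], [-74.19, 73.91], [6.32, 146.72], [-59.91, 239.91], [6.04, 106.73], [-150.56, 150.56]. Speed limits (degrees/s): [127.2, 127.2, 172.46, 172.46, 180, 180, 180].

INTERFACE

Orientations are given as a 3x3 rotation matrix whose columns are the frame's x, y, z axes.
In Python, from rig import bot gives the robot as it stands.
- The arm moves only by the shell command python3 -m creep 'ROWS'. ROWS is JSON, a list that holds one entry, the list of rows, each a list of 7 numbers: the opening in per cent of the stroke, from 0 (shut) to 100 (fully open), then the shift along the tool's x, y, z in mm, then the turn, a rotation vector about the tool's x, y, z in rad. In form: [[[claw, x, y, z, ax, ay, az], ...]]. A call has exactly 5 rows; each row is the pose to reach, as a shift and turn from the pose commanded when the call began, along the tool's axes at that moment; what a row does not reach only later rows make up. A row lasts 1/8 s, in which the tool goes at most 62.5 mm and 10.7 degrees, less where a joint would pass 70% of its speed; a pose out of reach is approached as far as the arm can. A call with a gripper value outside its range is refused whole. The fingers move at their own pace and stop on an object; the grip force is fixed at half the most. Time passes only in rows, so rows that repeat a pose let the fingers close, or fill a call up. It gives the time, the measured TCP pose, the force, the opening and the grip force at its end, in the units of the state.
- bot.observe(): the state, without advancing time (a new reading comes with each control period).
- bot.capture(name): name is "scene" or "top" or "wrist"; returns the picture (384x512x3 uint8, red, green, blue); there is no depth.
- bot.calibration(name): a dict with "fx", "fy", "cx", "cy" (pixels), "pose" (4x4, takes a point from camera to world coordinates). Camera axes: x right, y down, z forward; pixel columns grow to the right and rows downward; lengths in m; the calibration is good to about 2 mm. A picture is of the moment at which its call begins: read the wrist's pose just before it. calibration takes no time and is no camera call; for the wrist camera it gives the pose at the moment of the call.
- bot.sign_off(): hands the job in; it is judged then, once.
Trained networks look in the newest picture that a camera, given by its name, has taken for a name from the list of things; names that differ only in an ending like _2 or _b are one class to them, and where a whole thing is asked for, a point or a joint stands for the part that bears it (a point fixed in the world has none). Each returns a list of dicts, best first, with "score" (0 to 1); they miss things now and then, are a little off and sometimes report something else, mostly with a low value. They report only what shows in the picture. A call takes as long as a camera call.
- bot.recognise(camera, thing): "uv" ([column, row] in pixels, amid what is visible of it).
- bot.trace(camera, thing): "region" (384x512 bool, what is visible of it) and "uv" ([column, row] in pixels, amid what is visible of it).
The state is a dict: "clock": time; "qpos": joint angles; "qd": joint speeds; "joint_torque": joint torques, N m; "ee_pos": TCP position; "tcp_rot": TCP orientation; "force": force on the tool from outside, world axes, zero at the start; "wrist_torque": the same for the moment, N m; "opening": finger opening in m; "finger_force": force on a finger pad.
Only numpy, scipy, OpenCV 4.12 (cv2) and the standard library are available. Lean on these libraries where they do the work, as an engineer would, in place of code of your own. Each camera call takes 0.05 s, during which the arm holds its last target. There are 200 camera calls.

## Working session

There is one attempt and no reset: what is moved stays moved. The work goes in short steps, Python scripts to look and compute and a shell command to move; the robot and the scene stay as the last step left them, time stands still between calls to the robot, and variables do not carry over. Pictures are saved under pics/ and viewed, at most 10 in all, crops included, and the job is handed in when it is done.

```bash
mkdir -p pics; cat > h.py <<'E'
import numpy as np,cv2
from rig import bot
def ray(c,uv,z):
    k=bot.calibration(c);P=np.array(k["pose"]);d=P[:3,:3]@np.array([(uv[0]-k["cx"])/k["fx"],(uv[1]-k["cy"])/k["fy"],1])
    o=P[:3,3];return o+d*(z-o[2])/d[2]
E
python3 - <<'E'
from h import *
np.set_printoptions(precision=4,suppress=True)
ims=[]
for c in("scene","top"):
    im=bot.capture(c);ims.append(im)
    for t,z in(("green_tread",.058),("green_lid_mid",.11)):
        for r in bot.trace(c,t)[:2]:
            m=r["region"].astype(np.uint8);print(c,t,r["score"],r["uv"],ray(c,r["uv"],z))
            for p in cv2.boxPoints(cv2.minAreaRect(cv2.findNonZero(m))):print("   ",p,ray(c,p,z))
im=np.hstack(ims);cv2.imwrite("pics/a.png",cv2.resize(im,(800,300))[:,:,::-1])
o=bot.observe();print(o["clock"],o["ee_pos"],o["tcp_rot"],o["opening"],o["force"])
E
```

```text
scene green_tread 0.6 [163.7, 217.9] [ 0.4379 -0.114   0.058 ]
    [141. 215.] [ 0.3907 -0.1334  0.058 ]
    [159.5 196.5] [ 0.3783 -0.062   0.058 ]
    [186. 223.] [ 0.4884 -0.1009  0.058 ]
    [167.5 241.5] [ 0.4945 -0.1656  0.058 ]
scene green_lid_mid 0.59 [218.2, 244.9] [ 0.6204 -0.1618  0.11  ]
    [159.7274 242.9828] [ 0.528  -0.2163  0.11  ]
    [200.2209 189.835 ] [ 0.4864 -0.0452  0.11  ]
    [275.6342 247.2927] [ 0.7116 -0.1095  0.11  ]
    [235.1406 300.4404] [ 0.7205 -0.2511  0.11  ]
top green_tread 0.6 [306.6, 254.7] [ 0.4503 -0.1337  0.058 ]
    [289.1 269.3] [ 0.4164 -0.092   0.058 ]
    [296.84 215.12] [ 0.5439 -0.1119  0.058 ]
    [321.76 218.68] [ 0.535  -0.1709  0.058 ]
    [314.02 272.86] [ 0.4077 -0.1506  0.058 ]
top green_lid_mid 0.81 [316.9, 185.0] [ 0.6109 -0.1549  0.11  ]
    [281.5561 212.3144] [ 0.5493 -0.0737  0.11  ]
    [293.626  141.6191] [ 0.7112 -0.1031  0.11  ]
    [354.2491 151.9693] [ 0.6861 -0.2415  0.11  ]
    [342.1792 222.6647] [ 0.5248 -0.2108  0.11  ]
0.3 [0.1623 0.7064 0.1839] [[-0.9746  0.2239 -0.    ]
 [ 0.2239  0.9746 -0.0005]
 [-0.0001 -0.0005 -1.    ]] 0.09302373613732072 [-0.4759 -1.0631  0.443 ]
```

View pics/a.png

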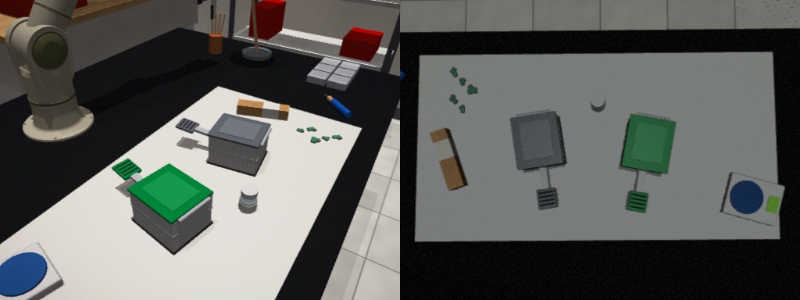

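The picture shows the green box on the right of the top view, with its tread at about (637,200), and the grey box to its left, with its tread at about (546,198). The tread estimate is (0.439, -0.125), with the lever heading about -10°. I'll travel out around the base with the fingers shut.

```bash
python3 -m creep '[[[0,-50,-29,-20,0,0,0],[0,-102,-59,-40,0,0,0],[0,-155,-90,-60,0,0,0],[0,-208,-120,-66,0,0,0],[0,-260,-150,-66,0,0,-0.046]]]'
```

```text
clock: 0.92
ee_pos: [0.3837, 0.5011, 0.2512]
tcp_rot: [[-0.984, 0.178, 0.001], [0.178, 0.984, 0.001], [-0.001, 0.002, -1.0]]
force: [0.9, 0.8, -0.8]
opening: 0.0477
finger_force: 0.0
```

```bash
python3 -m creep '[[[0,-29,-54,0,0,0,0],[0,-58,-108,0,0,0,0],[0,-88,-161,0,0,0,0],[0,-117,-215,0,0,0,0],[0,-147,-269,0,0,0,0]]]'
```

```text
clock: 1.55
ee_pos: [0.4791, 0.2094, 0.2505]
tcp_rot: [[-0.984, 0.179, 0.001], [0.179, 0.984, 0.0], [-0.001, 0.0, -1.0]]
force: [0.5, 0.1, 0.3]
opening: 0.0012
finger_force: 0.0
```

```bash
python3 -m creep '[[[0,-3,-60,0,0,0,0],[0,-6,-120,10,0,0,0],[0,-9,-180,25,0,0,0],[0,-12,-240,40,0,0,0],[0,-15,-300,50,0,0,0]]]'
python3 - <<'E'
from h import *
np.set_printoptions(precision=4,suppress=True)
ims=[]
for c in("wrist","top"):
    im=bot.capture(c);ims.append(im)
    for t,z in(("green_tread",.058),("green_lid_mid",.11)):
        for r in bot.trace(c,t)[:1]:
            m=r["region"].astype(np.uint8);print(c,t,r["score"],r["uv"],ray(c,r["uv"],z),m.sum())
            for p in cv2.boxPoints(cv2.minAreaRect(cv2.findNonZero(m))):print("   ",p,ray(c,p,z))
cv2.imwrite("pics/b.png",cv2.resize(np.hstack(ims),(800,300))[:,:,::-1])
o=bot.observe();print(o["clock"],o["ee_pos"],o["force"])
E
```

```text
clock: 2.17
ee_pos: [0.4394, -0.0883, 0.2]
tcp_rot: [[-0.984, 0.178, 0.001], [0.178, 0.984, -0.0], [-0.001, 0.0, -1.0]]
force: [0.6, -0.5, -0.1]
opening: 0.0003
finger_force: 0.0
wrist green_tread 0.58 [221.5, 188.3] [ 0.4506 -0.1342  0.058 ] 3110
    [195.8459 160.0673] [ 0.4112 -0.1563  0.058 ]
    [245.922  158.5024] [ 0.4204 -0.0981  0.058 ]
    [249.001  257.0312] [ 0.548  -0.1193  0.058 ]
    [198.9249 258.5961] [ 0.5381 -0.1837  0.058 ]
wrist green_lid_mid 0.72 [251.6, 338.5] [ 0.6297 -0.1274  0.11  ] 239
    [248. 321.] [ 0.6039 -0.1269  0.11  ]
    [257. 321.] [ 0.6059 -0.1164  0.11  ]
    [257. 356.] [ 0.6571 -0.1258  0.11  ]
    [248. 356.] [ 0.655  -0.1367  0.11  ]
top green_tread 0.79 [307.6, 237.7] [ 0.4903 -0.1366  0.058 ] 414
    [293.2271 247.8269] [ 0.4667 -0.1023  0.058 ]
    [306.8356 215.6613] [ 0.5425 -0.1356  0.058 ]
    [328.6274 224.8808] [ 0.5202 -0.1869  0.058 ]
    [315.0189 257.0464] [ 0.4447 -0.1535  0.058 ]
top green_lid_mid 0.78 [318.7, 183.2] [ 0.615  -0.1591  0.11  ] 4122
    [282.8803 212.3825] [ 0.5491 -0.0767  0.11  ]
    [295.2153 142.0729] [ 0.7101 -0.1067  0.11  ]
    [354.53  152.479] [ 0.6849 -0.2421  0.11  ]
    [342.195  222.7886] [ 0.5245 -0.2109  0.11  ]
2.475 [ 0.4402 -0.0856  0.2004] [ 0.0587  1.3866 -0.2629]
```

View pics/b.png

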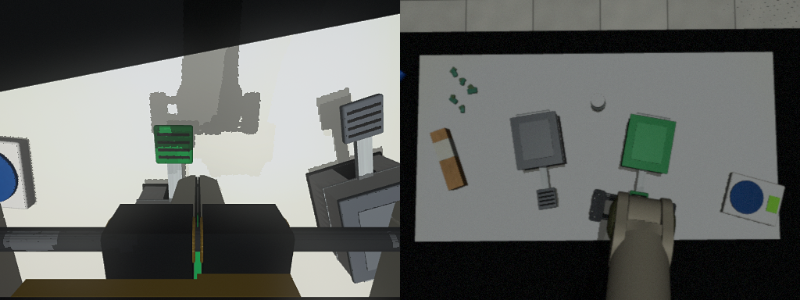

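Wrist view: the tread spans columns 196–247 and rows 159–208, so its centre is about (0.443, -0.131). I'll go above it next.

```bash
python3 -m creep '[[[0,-6,-22,20,0,0,0],[0,-10,-44,55,0,0,0],[0,-10,-44,95,0,0,0],[0,-10,-44,123,0,0,0],[0,-10,-44,128,0,0,0]]]'
python3 - <<'E'
from h import *
im=bot.capture("wrist");cv2.imwrite("pics/c.png",im[:,:,::-1])
o=bot.observe();print(o["clock"],o["ee_pos"],o["force"])
E
```

```text
clock: 3.1
ee_pos: [0.4416, -0.13, 0.071]
tcp_rot: [[-0.984, 0.176, -0.002], [0.176, 0.984, 0.001], [0.003, 0.001, -1.0]]
force: [-0.6, -0.3, 0.4]
opening: 0.0007
finger_force: 0.0
3.15 [ 0.44183365 -0.13027365  0.07145758] [ 0.25125171 -0.28454944  0.54900214]
```

View pics/c.png

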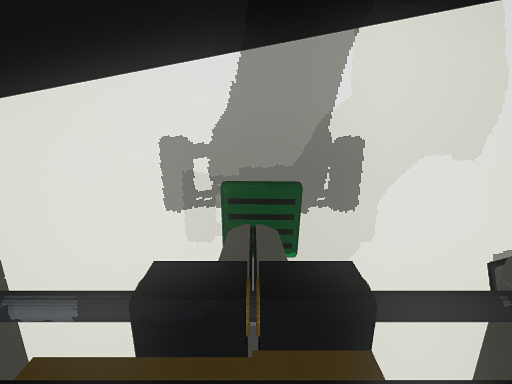

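The tread spans columns 221–302 with the fingers at column 253, so I'm about 5 mm off centre. I'll correct that and press.

```bash
python3 -m creep '[[[0,0,4,4,0,0,0],[0,0,4,10,0,0,0],[0,0,4,15,0,0,0],[0,0,4,20,0,0,0],[0,0,4,25,0,0,0]]]'
```

```text
clock: 3.78
ee_pos: [0.4425, -0.1278, 0.047]
tcp_rot: [[-0.984, 0.179, 0.0], [0.179, 0.984, -0.0], [-0.0, -0.0, -1.0]]
force: [0.3, -0.2, 0.3]
opening: 0.0002
finger_force: 0.0
```

No force reading, though the tip should be on the tread by now. I'll take a look.

```bash
python3 - <<'E'
from h import *
a=bot.capture("wrist");b=bot.capture("scene")
cv2.imwrite("pics/d.png",np.hstack([cv2.resize(a,(400,300)),cv2.resize(b[150:300,80:280],(400,300))])[:,:,::-1])
o=bot.observe();print(o["clock"],o["ee_pos"],o["force"],o["wrist_torque"],o["joint_torque"])
E
```

```text
3.875 [ 0.44220553 -0.12777969  0.04672532] [ 0.13771178 -0.00217649  0.06926364] [-0.0761508   0.01668744 -0.02635971] [ 2.74784630e-02 -5.43218851e+01  2.54763968e+00 -9.00949627e+00
 -1.18109005e-02 -7.10333115e-02  2.17264553e-02]
```

View pics/d.png

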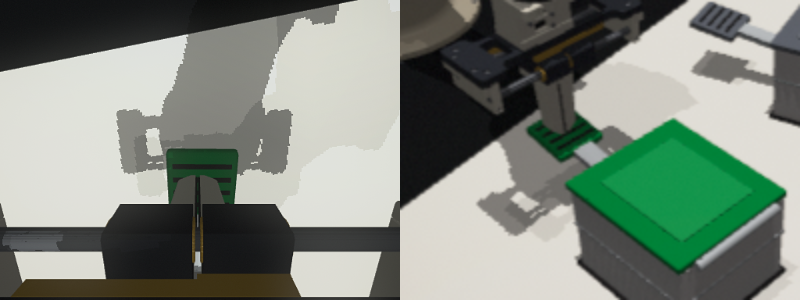

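The tips sit over the middle of the tread, but the lid is still shut, so they haven't made contact yet. I'll continue down gently.

```bash
python3 -m creep '[[[0,0,0,2,0,0,0],[0,0,0,4,0,0,0],[0,0,0,6,0,0,0],[0,0,0,8,0,0,0],[0,0,0,10,0,0,0]]]'
python3 - <<'E'
from h import *
b=bot.capture("scene");k=bot.calibration("wrist")
print(np.array(k["pose"])[:3,3],k["fx"])
cv2.imwrite("pics/e.png",cv2.resize(b[150:300,80:280],(800,600))[:,:,::-1])
o=bot.observe();print(o["clock"],o["ee_pos"],o["force"])
E
```

```text
clock: 4.5
ee_pos: [0.4408, -0.1275, 0.0372]
tcp_rot: [[-0.984, 0.179, -0.002], [0.179, 0.984, 0.001], [0.003, 0.0, -1.0]]
force: [-4.4, 0.5, 5.9]
opening: 0.0005
finger_force: 2.9
[ 0.36316858 -0.11401722  0.23802389] 295.1127069418974
4.55 [ 0.44078825 -0.12747764  0.03702957] [-3.57304974  0.94633206  5.50967603]
```

View pics/e.png

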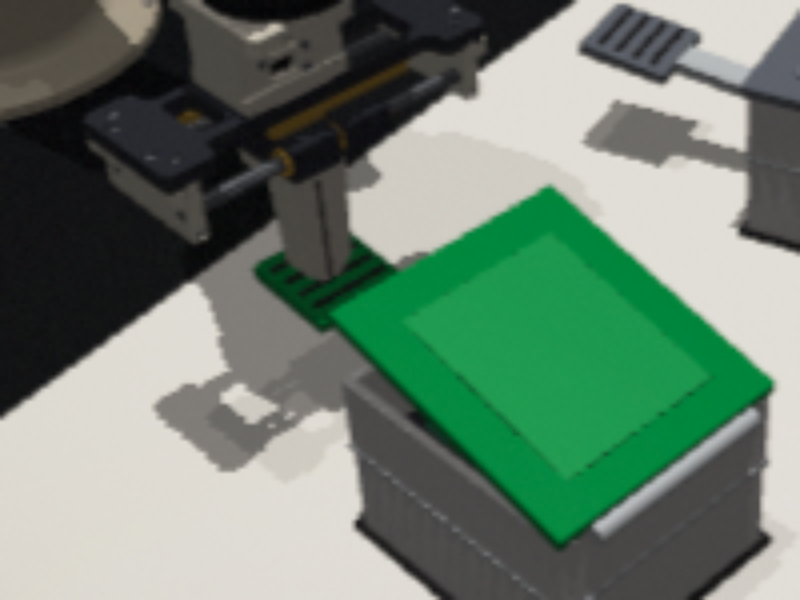

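Contact: about 6 N, and the lid is about 0.3 rad up. The tread top was at about z = 0.046 at rest, so the stop should be near 0.008.

```bash
python3 -m creep '[[[0,0,0,4,0,0,0],[0,0,0,8,0,0,0],[0,0,0,12,0,0,0],[0,0,0,16,0,0,0],[0,0,0,20,0,0,0]]]'
```

```text
clock: 5.18
ee_pos: [0.4397, -0.1273, 0.0171]
tcp_rot: [[-0.984, 0.179, -0.004], [0.179, 0.984, 0.001], [0.004, 0.0, -1.0]]
force: [-7.3, 0.8, 7.2]
opening: 0.0005
finger_force: 3.8
```

```bash
python3 -m creep '[[[0,0,0,3,0,0,0],[0,0,0,5,0,0,0],[0,0,0,7,0,0,0],[0,0,0,9,0,0,0],[0,0,0,9,0,0,0]]]'
python3 - <<'E'
from h import *
b=bot.capture("scene")
cv2.imwrite("pics/f.png",cv2.resize(b[130:300,80:300],(660,510))[:,:,::-1])
o=bot.observe();print(o["clock"],o["ee_pos"],o["force"])
E
```

```text
clock: 5.8
ee_pos: [0.44, -0.1273, 0.008]
tcp_rot: [[-0.984, 0.179, -0.004], [0.179, 0.984, 0.001], [0.004, 0.0, -1.0]]
force: [-5.2, 0.2, 5.7]
opening: 0.0004
finger_force: 3.0
5.85 [ 0.44000058 -0.1273372   0.00809481] [-5.22205677  0.95976343  5.12799532]
```

View pics/f.png

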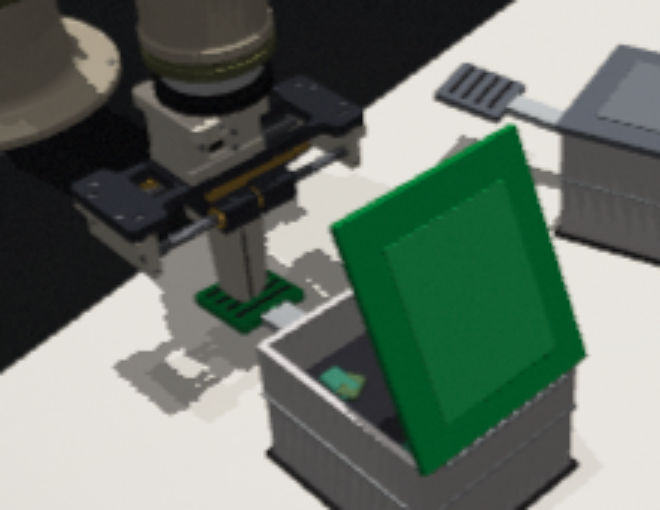

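The lid is about 1.1 rad open, but there is no hard-stop force yet. I'll press on gently to the stop.

```bash
python3 -m creep '[[[0,0,0,1,0,0,0],[0,0,0,2,0,0,0],[0,0,0,3,0,0,0],[0,0,0,4,0,0,0],[0,0,0,4,0,0,0]]]'
```

```text
clock: 6.48
ee_pos: [0.44, -0.1273, 0.0045]
tcp_rot: [[-0.984, 0.179, -0.004], [0.179, 0.984, 0.001], [0.004, 0.0, -1.0]]
force: [-5.7, 1.8, 12.2]
opening: 0.0004
finger_force: 6.9
```

The force has stepped up to 12 N, so the pedal is on the stop. I'll hold it for 2.5 s.

```bash
python3 -m creep '[[[0,0,0,0,0,0,0],[0,0,0,0,0,0,0],[0,0,0,0,0,0,0],[0,0,0,0,0,0,0],[0,0,0,0,0,0,0]]]'; python3 -m creep '[[[0,0,0,0,0,0,0],[0,0,0,0,0,0,0],[0,0,0,0,0,0,0],[0,0,0,0,0,0,0],[0,0,0,0,0,0,0]]]' | grep -E 'force|ee'
python3 - <<'E'
from h import *
b=bot.capture("scene")
cv2.imwrite("pics/g.png",cv2.resize(b[130:300,80:300],(660,510))[:,:,::-1])
E
```

```text
clock: 7.1
ee_pos: [0.4399, -0.1273, 0.0045]
tcp_rot: [[-0.984, 0.179, -0.004], [0.179, 0.984, 0.001], [0.004, 0.0, -1.0]]
force: [-5.8, 0.7, 12.5]
opening: 0.0006
finger_force: 6.6
ee_pos: [0.44, -0.1273, 0.0045]
force: [-6.3, 0.8, 12.9]
finger_force: 6.6
```

```bash
python3 -m creep '[[[0,0,0,0,0,0,0],[0,0,0,0,0,0,0],[0,0,0,0,0,0,0],[0,0,0,0,0,0,0],[0,0,0,0,0,0,0]]]' >/dev/null;  python3 -m creep '[[[0,0,0,0,0,0,0],[0,0,0,0,0,0,0],[0,0,0,0,0,0,0],[0,0,0,0,0,0,0],[0,0,0,0,0,0,0]]]'
```

```text
clock: 9.02
ee_pos: [0.44, -0.1273, 0.0045]
tcp_rot: [[-0.984, 0.179, -0.004], [0.179, 0.984, 0.001], [0.004, 0.0, -1.0]]
force: [-6.8, 1.2, 11.7]
opening: 0.0006
finger_force: 6.6
```

View pics/g.png

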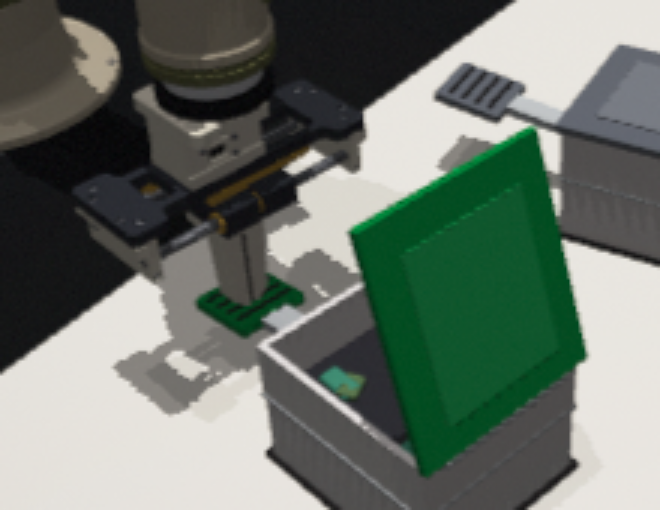

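The lid stands fully open with the bronze pieces visible. Now I'll ease the pedal up at about 18 mm/s.

```bash
python3 -m creep '[[[0,0,0,-2,0,0,0],[0,0,0,-4,0,0,0],[0,0,0,-6,0,0,0],[0,0,0,-9,0,0,0],[0,0,0,-11,0,0,0]]]' | grep -E 'clock|ee_pos|^force'; python3 -m creep '[[[0,0,0,-2,0,0,0],[0,0,0,-4,0,0,0],[0,0,0,-6,0,0,0],[0,0,0,-9,0,0,0],[0,0,0,-11,0,0,0]]]'  | grep -E 'clock|ee_pos|^force'; python3 -m creep '[[[0,0,0,-2,0,0,0],[0,0,0,-4,0,0,0],[0,0,0,-6,0,0,0],[0,0,0,-9,0,0,0],[0,0,0,-11,0,0,0]]]' | grep -E 'clock|ee_pos|^force'
```

```text
clock: 9.65
ee_pos: [0.4421, -0.1277, 0.0155]
force: [-5.1, 0.0, 4.7]
clock: 10.28
ee_pos: [0.4433, -0.128, 0.0266]
force: [-1.8, -0.4, 4.6]
clock: 10.9
ee_pos: [0.4435, -0.1278, 0.0376]
force: [3.0, -0.6, 3.1]
```

```bash
python3 -m creep '[[[0,0,0,-2,0,0,0],[0,0,0,-4,0,0,0],[0,0,0,-6,0,0,0],[0,0,0,-8,0,0,0],[0,0,0,-10,0,0,0]]]' | grep -E 'clock|ee_pos|^force'; python3 -m creep '[[[0,0,0,-2,0,0,0],[0,0,0,-4,0,0,0],[0,0,0,-6,0,0,0],[0,0,0,-8,0,0,0],[0,0,0,-10,0,0,0]]]'  | grep -E 'clock|ee_pos|^force'
```

```text
clock: 11.52
ee_pos: [0.4409, -0.1274, 0.047]
force: [-0.2, 0.2, -0.2]
clock: 12.15
ee_pos: [0.4424, -0.1277, 0.0574]
force: [-0.9, 0.1, -0.9]
```

Contact is gone. I'll back off upward and check.

```bash
python3 -m creep '[[[0,0,0,-15,0,0,0],[0,0,0,-35,0,0,0],[0,0,0,-60,0,0,0],[0,0,0,-80,0,0,0],[0,0,0,-80,0,0,0]]]' | grep -E 'clock|ee_pos|^force'
python3 - <<'E'
from h import *
b=bot.capture("scene")
cv2.imwrite("pics/i.png",cv2.resize(b[130:300,80:300],(660,510))[:,:,::-1])
E
```

```text
clock: 12.78
ee_pos: [0.4432, -0.1278, 0.1384]
force: [-0.3, 0.2, -0.8]
```

View pics/i.png

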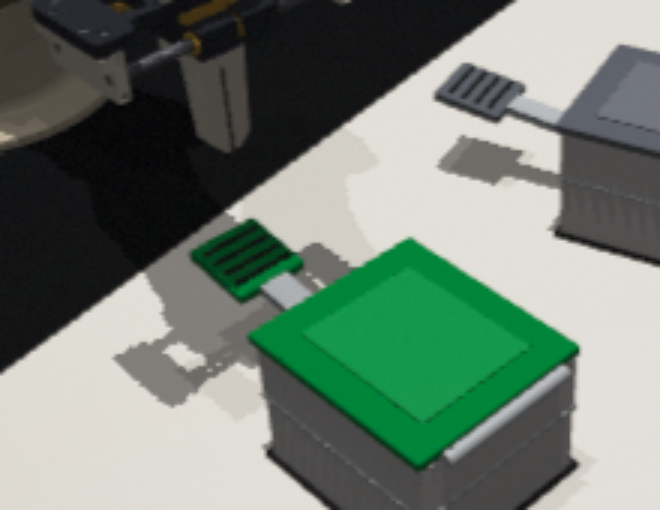

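The lid is shut, the pedal is up, the grey box is shut and the gripper is clear of everything.

```bash
python3 -c "
from rig import bot
print(bot.sign_off())"
```

```text
the job is handed in; nothing more can be done
None
```

I pressed the green box's pedal to its stop, held the lid fully open for about 2.5 s and eased it shut over about 2.4 s; the last picture shows both lids shut and the arm clear, and I handed the job in at about 13 s (no verdict was returned).

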